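Lay the tubes on the slant rack

TASK

Two capped tubes lie head to tail in the flat wire rack; move them to the sloping wire rack, one in each groove, each lying across both wires in line with its groove, with the middle of the tube midway between the wires and its cap at the raised end, then let go. Lower them gently instead of dropping them, and do not disturb the two small reagent bottles and the petri dish standing nearby.

Things in the scene. Friction and masses are not known exactly. Their poses are not given: they have to be found in the camera images.
- tube_a_centre (a point): Middle of a capped 50 ml plastic centrifuge tube with a dark blue screw cap, 115 mm long: round body 28 mm across with a conical tip, cap 34 mm across and 14 mm long, about 35 g. It starts lying level in the flat wire rack, head to tail with its neighbour, its axis 55 mm above the worktop. This point is the middle of its length, on its axis; its z axis runs along the tube from the conical tip to the cap.
- tube_b_centre (a point): Middle of a second tube, the same as the first: capped 50 ml plastic centrifuge tube with a dark blue screw cap, 115 mm long: round body 28 mm across with a conical tip, cap 34 mm across and 14 mm long, about 35 g. It starts lying level in the flat wire rack, head to tail with its neighbour, its axis 55 mm above the worktop. This point is the middle of its length, on its axis; its z axis runs along the tube from the conical tip to the cap.
- tube_a_cap (a point): Centre of the cap of the first tube, on its axis, 50.5 mm from its middle.
- tube_b_cap (a point): Centre of the cap of the second tube, on its axis, 50.5 mm from its middle.
- slant_bed: Sloping steel wire rack, fixed to the worktop, about 85 x 120 mm, 85 mm high, with two grooves side by side. Origin: 67 mm above the worktop, centred between the grooves at the height of seated tubes' axes. x runs along the grooves up the 20 degree slope to the raised end, y across the grooves, z square to the slope, upward. Seated tubes are parallel to x, middles at y = +36 and -36 mm (x = z = 0).
- groove_1 (a point): Where the middle of a tube seated in one groove of the sloping rack lies (on the tube's axis). Each groove is formed by two parallel bent wires 5 mm thick, 60 mm apart, 30 mm either side of this point, each dipping in a V: 30 mm wide, 10 mm deep, sides sloped 35 degrees. Between the wires is free space but for the bottom frame, 6 to 11 mm above the worktop. Axes as the rack's.
- groove_2 (a point): The same point for the other groove of the sloping rack, 72 mm beside the first.
- flat_bed: Flat steel wire rack in which the tubes start, fixed to the worktop: the same wires and grooves as the sloping rack but level. Origin: 55 mm above the worktop, centred between the grooves at the height of the tubes' axes; x along the grooves, y across them, z up.
- bottle_near: Bystander: small white reagent bottle with a blue cap, 42 mm across, 80 mm tall, standing behind the gap between the racks. Origin: centre of its underside, z up.
- bottle_far: Bystander: small brown reagent bottle with a black cap, 48 mm across, 93 mm tall, standing farther right, behind the racks. Origin: centre of its underside, z up.
- dish: Bystander: closed petri dish, 91 mm across, 15 mm high, lying flat. Origin: centre of its underside.

How it is judged:
By the outcome, as a careful person would: the job done as asked, in the order asked, and still so for the second after the job is handed in, with the robot touching nothing.
It also fails if it takes over 48 s, if anything falls off the work surface, if the arm or the gripper's body presses on something with over 40 N, if the wrist force passes 120 N, or if a joint passes its speed limit or range.

ROBOT

A 6-joint arm with a two-finger parallel gripper is mounted at the origin on a cart in front of the work surface, level with it; the furniture and walls round the work are solid. World frame = base frame: x ahead of the robot, y to its left, z up, the work surface at z = 0. Lengths are in m, angles in rad, forces in N, time in s.
With the tool pointing down it reaches from about 0.325 to 0.775 m from the base axis. Payload 9.3 kg.
Tool frame: the origin (TCP) lies between the finger pads; the fingertips stand 14 mm ahead of it and the grasp point (between the pads) lies 5 mm behind it (tcp_to_tips is the distance from the TCP to the fingertips, in m); z points along the fingers, y is the line along which they close (so a half turn about z gives the same grasp; the last joint's range is limited). The gripper opens to 85 mm and grips with 20 to 120 N. Pads are 22 mm wide; open, the fingers measure 114 mm over their backs; the gripper's body (76 mm by 85 mm) begins 54 mm behind the grasp point. The pads swing forward as they close: fully open they stand 13 mm farther back than shut.
Start: joints at [-1.273, 0.259, 0.021, 1.334, 0, 1.418], TCP at [0.24, -0.495, 0.21] pointing down, gripper open.
Joint ranges: [-3.04, 3.04], [-0.91, 1.82], [-1.04, 1.36], [-1.92, 1.95], [-1.52, 1.45], [-3.14, 3.14]. Speed limits (rad/s): [2.22, 2.22, 2.79, 3.14, 3.14, 3.14].

INTERFACE

Orientations are given as a rotation vector (axis times angle).
In Python, from cell import * gives the robot as it stands.
- The arm moves only by the tool send_rows, never from a script. Its argument "targets" is text: rows parted by semicolons, each of 7 numbers parted by spaces: the turn, a rotation vector about the tool's x, y, z in rad, then the shift along the tool's x, y, z in mm, then the opening, from 0 (shut) to 1 (fully open). In form: rx ry rz tx ty tz fingers; .... A call has 1 to 8 rows; each row shifts and turns the commanded pose from where the row before left it, along the tool's axes as they then stand; what a row does not reach is not made up. A row lasts 1/8 s, in which the tool goes at most 62.5 mm and 10.7 degrees, less where a joint would pass 70% of its speed; a pose out of reach is approached as far as the arm can. A call with a gripper value outside its range is refused whole. The fingers move at their own pace and stop on an object; "newtons" is the grip in N (left out, the last holds). Time passes only in rows, so rows that do not move let the fingers close. It gives the time, the measured TCP pose, the force, the opening and the grip force at its end, in the units of the state.
- sense(): the state, without advancing time (a new reading comes with each control period).
- snapshot(name): name is "scene" or "top" or "wrist"; returns a dict with "image" (400x640x3 uint8, red, green, blue), "vertical_fov" (degrees; the focal length in pixels is half the picture's height over the tangent of half this angle, whatever the lens; pixels are square), "cx", "cy" (the principal point, pixels), "dist" ([k1, k2, p1, p2, k3] as OpenCV has them; the pictures are not rectified), "cam_to_world" (4x4, takes a point from camera to world coordinates). Camera axes: x right, y down, z forward; pixel columns grow to the right and rows downward; lengths in m; the calibration is good to about 2 mm. A picture is of the moment at which its call begins. There is no depth.
- sign_off(): hands the job in; it is judged then, once.
Trained networks look in a picture, given as the dict that the camera call returned (one of the last four; its "shot" number tells which), for a name from the list of things; names that differ only in an ending like _2 or _b are one class to them, and where a whole thing is asked for, a point or a joint stands for the part that bears it (a point fixed in the world has none). Each returns a list of dicts, best first, with "confidence" (0 to 1); they miss things now and then, are a little off and sometimes report something else, mostly with a low value. They report only what shows in the picture. A call takes as long as a camera call.
- masks_of(picture, name): "region" (400x640 bool, what is visible of it).
- pinpoint(picture, name): "location" ([x, y, z] in m, in world coordinates, good to about 4 mm: a listed point, or the origin of a listed thing).
The state is a dict: "clock": time; "q": joint angles; "qd": joint speeds; "tau": joint torques, N m; "position": TCP position; "tool_rot": TCP orientation; "ft_force": force on the tool from outside, world axes, zero at the start; "torque": the same for the moment, N m; "width": finger opening in m; "grasp_force": force on a finger pad.
Only numpy, scipy, OpenCV 4.12 (cv2) and the standard library are available. Lean on these libraries where they do the work, as an engineer would, in place of code of your own. Each camera call takes 0.05 s, during which the arm holds its last target. There are 200 camera calls.

## Working session

There is one attempt and no reset: what is moved stays moved. The work goes in short steps, Python scripts to look and compute and a tool call to move; the robot and the scene stay as the last step left them, time stands still between calls to the robot, and variables do not carry over. Pictures are saved under pics/ and viewed, at most 10 in all, crops included, and the job is handed in when it is done.

Besides the shell and the picture viewer there is one more tool, called after "Emit:" by a JSON object that holds its "fn" and its "kwargs". send_rows: Moves the arm, as the interface text tells. Its arguments: {"type":"object","properties":{"targets":{"type":"string"},"newtons":{"type":"number"}},"required":["targets"]}

```bash
mkdir -p pics; ls; cat > h.py <<'E'
from cell import *
import numpy as np, cv2
from scipy.spatial.transform import Rotation as R
def save(p,n): cv2.imwrite('pics/'+n,p['image'][:,:,::-1])
E
python3 - <<'E'
from h import *
np.set_printoptions(precision=4,suppress=True)
print(sense())
for c in ['scene','top']:
    p=snapshot(c); save(p,c+'0.png'); print(c,p['cam_to_world'].round(3).tolist(),p['vertical_fov'])
    for n in ['tube_a_centre','tube_a_cap','slant_bed','groove_1','flat_bed','bottle_near','bottle_far','dish']:
        print(n,[(np.round(d['location'],4).tolist(),round(d['confidence'],2)) for d in pinpoint(p,n)])
E
```

```text
pics
{'clock': 0.0, 'q': array([-1.2726,  0.2592,  0.0207,  1.3337,  0.    ,  1.4182]), 'qd': array([ 0.0011,  0.0009, -0.0001, -0.0005,  0.0013, -0.0005]), 'tau': array([ -0.0014, -55.5638,  34.4532,   0.0136,  -0.0003,   0.    ]), 'position': array([ 0.2395, -0.4947,  0.2095]), 'tool_rot': array([-3.0608, -0.7017,  0.0001]), 'ft_force': array([-0.0881,  0.7656, -0.6767]), 'torque': array([ 0.017 , -0.0458,  0.0515]), 'grasp_force': 0.0, 'width': 0.08549250616212181}
scene [[-0.709, -0.264, 0.654, -0.308], [-0.706, 0.274, -0.654, 0.932], [-0.006, -0.925, -0.38, 0.598], [0.0, 0.0, 0.0, 1.0]] 43.39015714062825
tube_a_centre [([0.4758, -0.1103, 0.0567], 0.93)]
tube_a_cap [([0.4895, -0.0606, 0.0504], 0.92)]
slant_bed [([0.4857, 0.1117, 0.0659], 0.49)]
groove_1 [([0.5275, 0.1144, 0.0677], 0.74), ([0.4532, 0.1122, 0.0651], 0.53)]
flat_bed []
bottle_near [([0.6715, -0.0003, -0.0008], 0.66)]
bottle_far [([0.7067, -0.0969, 0.0001], 0.57)]
dish [([0.4051, 0.3417, 0.0003], 0.78)]
top [[-0.01, -0.982, 0.191, 0.361], [-1.0, 0.008, -0.012, 0.075], [0.01, -0.191, -0.982, 1.136], [0.0, 0.0, 0.0, 1.0]] 55.15501516688305
tube_a_centre [([0.4766, -0.1155, 0.0539], 0.68), ([0.45, 0.1095, 0.0621], 0.22)]
tube_a_cap [([0.4852, -0.0566, 0.0588], 0.95)]
slant_bed [([0.4883, 0.1108, 0.0668], 0.63)]
groove_1 [([0.5227, 0.1138, 0.0661], 0.49), ([0.4522, 0.1109, 0.0696], 0.48), ([0.4797, -0.1115, 0.0546], 0.47)]
flat_bed [([0.5133, -0.1155, 0.0538], 0.58)]
bottle_near [([0.5234, 0.1118, 0.0627], 0.7), ([0.6711, 0.0005, -0.0005], 0.49)]
bottle_far [([0.7051, -0.0905, -0.0003], 0.53)]
dish [([0.4067, 0.3409, -0.0015], 0.96)]
```

View pics/top0.png

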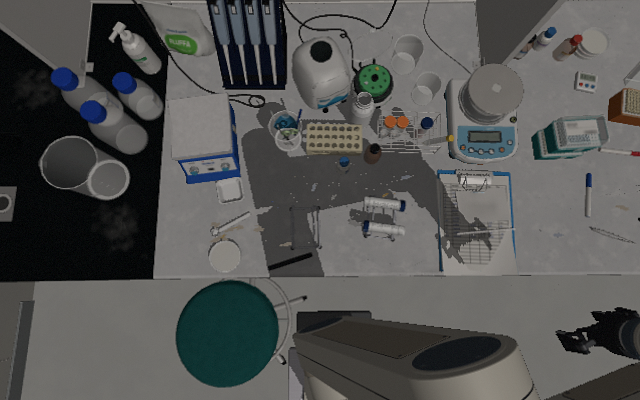

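View pics/scene0.png

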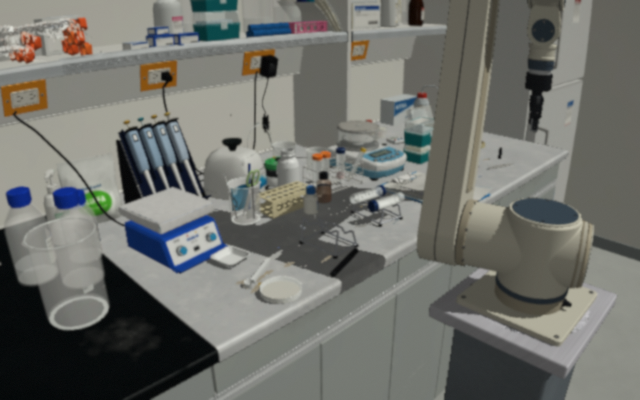

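The top view shows the two tubes at about (383,204) and (383,228). The far one has its cap to the right, the near one to the left. The sloping rack is near (305,228), and I need a magnified view to see which end is raised.

```bash
python3 - <<'E'
from h import *
a=cv2.imread('pics/top0.png')[180:275,265:425]; b=cv2.imread('pics/scene0.png')[160:285,290:425]
a=cv2.resize(a,(480,285),interpolation=cv2.INTER_CUBIC);b=cv2.resize(b,(308,285),interpolation=cv2.INTER_CUBIC)
cv2.imwrite('pics/c1.png',np.clip(np.hstack([a,b])*1.6,0,255).astype(np.uint8))
E
```

```text
(no output)
```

View pics/c1.png

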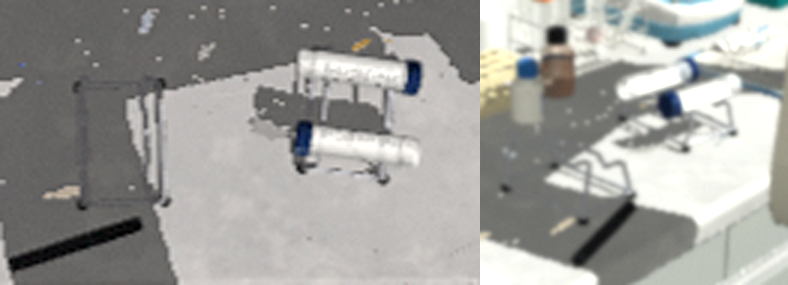

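The rack outlines show in the crop, but the raised end does not. I'll move between the racks and use the wrist camera.

```bash
cat >> h.py <<'E'
def rot(axis_x, z):            # tool x along axis_x, z along z
    z=np.array(z,float)/np.linalg.norm(z); x=np.array(axis_x,float); x-=z*(x@z); x/=np.linalg.norm(x)
    return R.from_matrix(np.c_[x,np.cross(z,x),z])
def plan(p, Rt, p0=None, R0=None):   # total move from the pose (default measured): turn about tool axes, shift in start tool axes
    s=sense(); p0=s['position'] if p0 is None else np.array(p0); R0=R.from_rotvec(s['tool_rot']) if R0 is None else R0
    rv=(R0.inv()*Rt).as_rotvec(); d=1000*R0.inv().apply(np.array(p)-p0); de=1000*Rt.inv().apply(np.array(p)-p0)
    n=max(np.linalg.norm(rv)/0.18,np.linalg.norm(d)/60)
    print('turn',rv.round(4),'shift@start-axes',d.round(1),'shift@end-axes',de.round(1),'rows',round(n,1))
E
python3 - <<'E'
from h import *
np.set_printoptions(precision=4,suppress=True)
s=sense();Q=R.from_rotvec(s['tool_rot']); print(Q.as_matrix())
p=snapshot('wrist'); T=np.eye(4);T[:3,:3]=Q.as_matrix();T[:3,3]=s['position']
print(np.linalg.inv(T)@p['cam_to_world'],p['vertical_fov'])
for ax in ([0,1,0],[0,-1,0]): plan([.43,0,.33],rot(ax,[0,0,-1]))
E
```

```text
[[ 0.9001  0.4357  0.    ]
 [ 0.4357 -0.9001 -0.    ]
 [ 0.      0.     -1.    ]]
[[ 0.001  -0.9571 -0.2897  0.0756]
 [ 1.      0.001   0.0002  0.0004]
 [ 0.0001 -0.2897  0.9571 -0.1633]
 [ 0.      0.      0.      1.    ]] 64.72728016000958
turn [ 0.    0.   -1.12] shift@start-axes [ 387.  -362.7 -119.9] shift@end-axes [ 495.1  190.4 -119.9] rows 9.1
turn [ 0.     -0.      2.0216] shift@start-axes [ 387.  -362.7 -119.9] shift@end-axes [-495.1 -190.4 -119.9] rows 11.2
```

Emit:
{"fn": "send_rows", "kwargs": {"targets": "0 0 0 43 -41 -15 1;0 0 0 43 -41 -15 1;0 0 0 43 -41 -15 1;0 0 0 43 -41 -15 1;0 0 0 43 -41 -15 1;0 0 0 43 -41 -15 1;0 0 0 43 -41 -15 0.6;0 0 0 43 -41 -15 0.6"}}

```text
clock: 1.95
position: [0.4066, -0.0481, 0.3309]
tool_rot: [3.062, 0.702, 0.001]
ft_force: [0.8, -1.5, 0.4]
width: 0.0522
grasp_force: 0.0
```

Emit:
{"fn": "send_rows", "kwargs": {"targets": "0 0 -0.16 10 0 0 0.6;0 0 -0.16 10 0 0 0.6;0 0 -0.16 10 0 0 0.6;0 0 -0.16 0 0 0 0.6;0 0 -0.16 0 0 0 0.6;0 0 -0.16 0 0 0 0.6;0 0 -0.16 0 0 0 0.6;0 0 0 0 0 0 0.6"}}

```text
clock: 2.95
position: [0.4307, -0.0329, 0.3302]
tool_rot: [2.222, 2.22, 0.0]
ft_force: [-0.3, 0.3, 1.3]
width: 0.0509
grasp_force: 0.0
```

```bash
python3 - <<'E'
from h import *
s=sense();print(s['clock'],s['position'],s['tool_rot'],s['q'],s['width'])
for k in range(2):
    p=snapshot('wrist'); save(p,'w%d.png'%k)
    for n in ['tube_a_centre','tube_a_cap','slant_bed','groove_1','flat_bed']:
        print(n,[(np.round(d['location'],4).tolist(),round(d['confidence'],2)) for d in pinpoint(p,n)])
E
```

```text
2.95 [ 0.43072126 -0.03287003  0.33016469] [2.22246600e+00 2.22014184e+00 2.05563704e-04] [-2.70939165e-01  4.44479338e-02  6.16378971e-02  1.58775292e+00
  1.83102544e-05  1.30090347e+00] 0.050852778126414755
tube_a_centre [([0.4787, -0.1132, 0.0539], 0.75)]
tube_a_cap [([0.4873, -0.0606, 0.0556], 0.86)]
slant_bed []
groove_1 []
flat_bed [([0.5449, -0.114, 0.0583], 0.3)]
tube_a_centre [([0.4792, -0.1098, 0.0539], 0.72)]
tube_a_cap [([0.4876, -0.0631, 0.0573], 0.68)]
slant_bed []
groove_1 []
flat_bed []
```

View pics/w0.png

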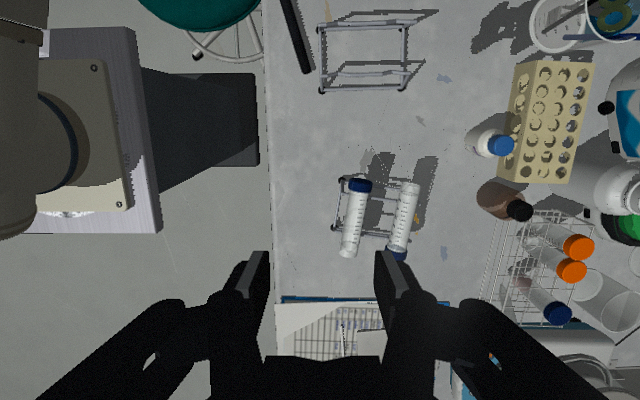

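The wrist view shows the tubes at about (357,215), cap up, and (402,220), cap down. The sloping rack is around (360,55). I'll overlay rack models for both raised-end hypotheses.

```bash
cat >> h.py <<'E'
def K(p):
    f=p['image'].shape[0]/2/np.tan(np.radians(p['vertical_fov']/2)); return np.array([[f,0,p['cx']],[0,f,p['cy']],[0,0,1.]])
def proj(p,X):
    T=np.linalg.inv(p['cam_to_world']); return cv2.projectPoints(np.atleast_2d(X)@T[:3,:3].T+T[:3,3],np.zeros(3),np.zeros(3),K(p),np.array(p['dist'],float))[0][:,0]
def wires(yaw,c,tilt=np.radians(20)):   # list of polylines in world
    M=R.from_euler('z',yaw).as_matrix()@R.from_euler('y',-tilt).as_matrix(); out=[]
    for x in (-.03,.03):
        L=[[x,g+d,z] for g in (-.036,.036) for d,z in ((-.015,-.0105),(0,-.020),(.015,-.0105))]
        out.append(np.array(L)@M.T+c)
    return out
E
python3 - <<'E'
from h import *
p=snapshot('wrist'); np.set_printoptions(precision=1,suppress=True)
z=5; x0,y0,w,h=300,0,150,110; o=[]
for yaw in (np.pi/2,-np.pi/2):
    im=cv2.resize(p['image'][y0:y0+h,x0:x0+w,::-1],None,fx=z,fy=z,interpolation=cv2.INTER_CUBIC)
    for L in wires(yaw,np.array([.488,.1125,.067])):
        cv2.polylines(im,[((proj(p,L)-[x0,y0]+.5)*z).astype(int)],False,(0,0,255) if yaw>0 else (0,200,0),1)
    o.append(im)
cv2.imwrite('pics/ov.png',cv2.resize(np.vstack([i[:,:650] for i in o]),None,fx=.54,fy=.54,interpolation=cv2.INTER_AREA))
cv2.imwrite('pics/ov.png',cv2.resize(np.hstack([i[:,60:600] for i in o]),(800,408),interpolation=cv2.INTER_AREA))
E
```

```text
(no output)
```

View pics/ov.png

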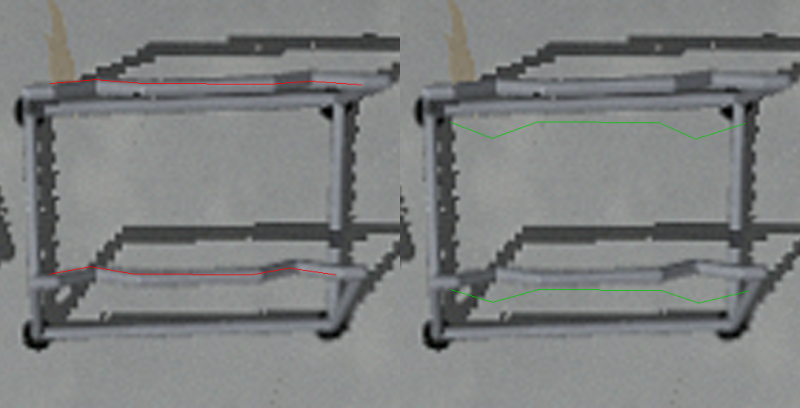

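The raised end is at +y: the red overlay fits and the green one doesn't. Next I'll go over the tubes for a close measurement.

Emit:
{"fn": "send_rows", "kwargs": {"targets": "0 0 0 -27 20 27 0.6;0 0 0 -27 20 27 0.6;0 0 0 -27 20 27 0.6;0 0 0 -26 20 27 0.6;0 0 0 0 0 0 0.6;0 0 0 0 0 0 0.6"}}

```text
clock: 4.35
position: [0.5106, -0.1396, 0.2225]
tool_rot: [-2.221, -2.221, -0.0]
ft_force: [0.2, 0.1, 0.6]
width: 0.0513
grasp_force: 0.0
```

```bash
cat >> h.py <<'E'
def unproj(p,uv,z):
    n=cv2.undistortPoints(np.array(uv,float).reshape(-1,1,2),K(p),np.array(p['dist'],float))[:,0]
    C=p['cam_to_world']; d=np.c_[n,np.ones(len(n))]@C[:3,:3].T; return C[:3,3]+d*((z-C[2,3])/d[:,2])[:,None]
def axisfit(p,m,z=.055):  # mask -> ends/centre/direction on plane z
    v,u=np.nonzero(m); X=unproj(p,np.c_[u,v],z)[:,:2]
    r=cv2.minAreaRect((X*1000).astype(np.float32)); c=X.mean(0); d=np.linalg.svd(X-c,full_matrices=False)[2][0]; d*=np.sign(d[1]); t=(X-c)@d
    return 'mid',(c+d*(t.max()+t.min())/2).round(4),'len',round(np.ptp(t),4),'yaw',round(np.degrees(np.arctan2(d[1],d[0])),2)
E
python3 - <<'E'
from h import *
s=sense();print(s['clock'],s['position'])
p=snapshot('wrist'); save(p,'w2.png')
for n in ['tube_a_centre','tube_a_cap','groove_1','flat_bed']:
    print(n,[(np.round(d['location'],4).tolist(),round(d['confidence'],2)) for d in pinpoint(p,n)])
for d in masks_of(p,'tube_a_centre'): print(d['confidence'],d['region'].sum(),axisfit(p,d['region']))
E
```

```text
4.35 [ 0.51056275 -0.13961587  0.22245857]
tube_a_centre [([0.4766, -0.1147, 0.0554], 0.77), ([0.7012, -0.0954, 0.0018], 0.3)]
tube_a_cap [([0.4898, -0.0638, 0.0564], 0.91)]
groove_1 []
flat_bed []
0.59 3235 ('mid', array([ 0.4791, -0.1133]), 'len', np.float64(0.1203), 'yaw', np.float64(82.22))
```

View pics/w2.png

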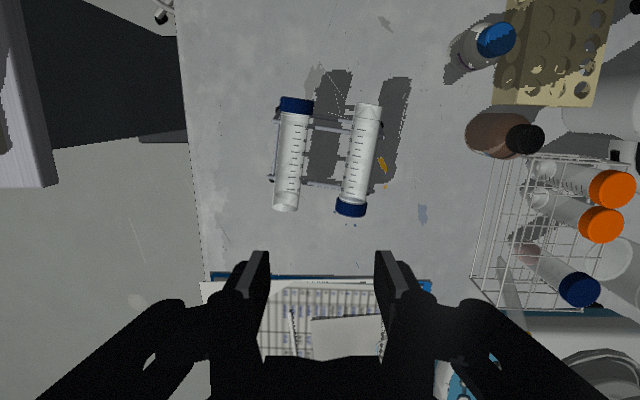

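The near tube runs from its cap end at (297,97) to its tip at (285,211). The far tube runs from its tip at (368,103) to its cap end at (350,217).

```bash
python3 - <<'E'
from h import *
np.set_printoptions(precision=4,suppress=True)
p=snapshot('wrist')
for U in ([(297,97),(285,211)],[(368,103),(350,216.5)]):
    X=unproj(p,U,.055)[:,:2]; d=X[0]-X[1]; print(X.mean(0),np.linalg.norm(d),np.degrees(np.arctan2(d[1],d[0])))
# segment tubes: colour, local window, away from shadow
im=p['image'].astype(int); hsv=cv2.cvtColor(p['image'],cv2.COLOR_RGB2HSV)
m=((p['image'].min(2)>150)|((im[:,:,2]>im[:,:,0]+30)))
m[:, :260]=0; m[:,395:]=0; m[:85]=0; m[225:]=0
n,l,st,_=cv2.connectedComponentsWithStats(cv2.morphologyEx(m.astype(np.uint8),cv2.MORPH_OPEN,np.ones((5,5))))
for i in range(1,n):
    if st[i,4]>800: print(st[i],axisfit(p,l==i))
E
```

```text
[ 0.4803 -0.1126] 0.12042748905070746 82.52774334405247
[ 0.5518 -0.1186] 0.12109598945990968 82.96705783672387
[ 280   98   25   78 1117] ('mid', array([ 0.4821, -0.0933]), 'len', np.float64(0.0785), 'yaw', np.float64(85.89))
[ 351  104   23   94 1188] ('mid', array([ 0.5548, -0.1079]), 'len', np.float64(0.0975), 'yaw', np.float64(84.72))
```

```bash
python3 - <<'E'
from h import *
y=np.radians(82.5); Rt=rot([np.cos(y),np.sin(y),0],[0,0,-1]); plan([.479,-.112,.110],Rt)
E
```

```text
turn [0.001  0.0004 0.1314] shift@start-axes [ 27.6 -31.8 112.7] shift@end-axes [ 23.2 -35.  112.7] rows 2.0
```

Emit:
{"fn": "send_rows", "kwargs": {"targets": "0 0 0.131 0 0 0 0.6;0 0 0 7.7 -11.7 37.6 0.6;0 0 0 7.7 -11.7 37.6 0.6;0 0 0 7.8 -11.6 37.5 0.6;0 0 0 0 0 20 0.6;0 0 0 0 0 20 0.6;0 0 0 0 0 20 0.6;0 0 0 0 0 0 0.6"}}

```text
clock: 5.7
position: [0.4783, -0.1119, 0.0486]
tool_rot: [-2.36, -2.07, 0.001]
ft_force: [0.0, -0.6, 1.9]
width: 0.0515
grasp_force: 0.0
```

Emit:
{"fn": "send_rows", "kwargs": {"newtons": 20, "targets": "0 0 0 0 0 0 0.25;0 0 0 0 0 0 0.25;0 0 0 0 0 0 0.25;0 0 0 0 0 0 0.25"}}

```text
clock: 6.2
position: [0.4792, -0.1124, 0.0497]
tool_rot: [2.362, 2.071, 0.0]
ft_force: [0.6, 0.9, -0.3]
width: 0.0214
grasp_force: 0.0
```

```bash
python3 - <<'E'
from h import *
p=snapshot('wrist'); q=snapshot('top'); r=snapshot('scene')
a=p['image'][60:400,150:490]; b=cv2.resize(q['image'][170:255,330:430],(400,340),interpolation=cv2.INTER_CUBIC)
save({'image':np.hstack([a,b])},'g1.png')
for x in (q,r):
    print([(np.round(d['location'],4).tolist(),round(d['confidence'],2)) for n in ('tube_a_centre','tube_a_cap') for d in pinpoint(x,n)])
E
```

```text
[([0.4786, -0.1154, 0.0539], 0.76), ([0.4845, -0.0569, 0.0596], 0.56), ([0.4504, 0.1113, 0.071], 0.31)]
[([0.473, -0.1109, 0.0544], 0.7), ([0.485, -0.0589, 0.0563], 0.7)]
```

View pics/g1.png

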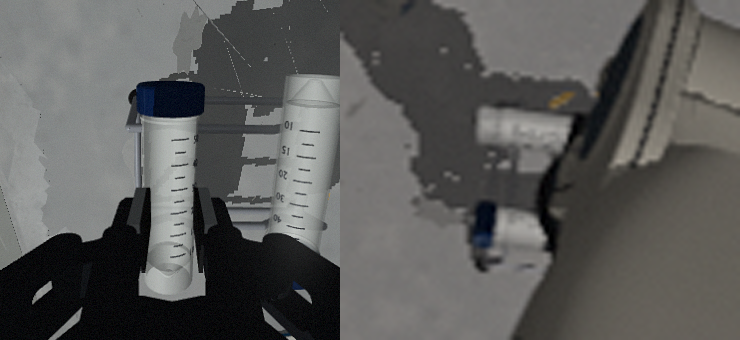

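The tube is between the fingers, but the opening only followed my command without force. I'll close further and watch where it stops.

Emit:
{"fn": "send_rows", "kwargs": {"newtons": 20, "targets": "0 0 0 0 0 0 0;0 0 0 0 0 0 0"}}

```text
clock: 6.8
position: [0.479, -0.1123, 0.0494]
tool_rot: [-2.362, -2.071, 0.0]
ft_force: [-0.1, 0.1, -0.2]
width: 0.0002
grasp_force: 0.0
```

```bash
python3 - <<'E'
from h import *
print(sense()['tau'],sense()['ft_force'],sense()['width'])
p=snapshot('wrist'); q=snapshot('scene')
a=p['image'][100:400,150:490]; b=cv2.resize(q['image'][165:225,340:420],(400,300),interpolation=cv2.INTER_CUBIC)
save({'image':np.hstack([a,b])},'g2.png')
print([(n,np.round(d['location'],4).tolist(),round(d['confidence'],2)) for n in ('tube_a_centre','tube_a_cap') for x in (p,q) for d in pinpoint(x,n)])
E
```

```text
[-2.64220660e-03 -5.06586564e+01  2.89101934e+01  2.07062782e-03
 -4.57433853e-04  1.32323012e-05] [-0.09688291  0.1230653  -0.19897155] 0.00015283333307728332
[('tube_a_centre', [0.476, -0.1147, 0.0552], 0.79), ('tube_a_centre', [0.4764, -0.1095, 0.0564], 0.9), ('tube_a_centre', [0.5426, -0.1634, 0.0544], 0.51), ('tube_a_cap', [0.488, -0.0653, 0.0537], 0.56), ('tube_a_cap', [0.4867, -0.0599, 0.0494], 0.62)]
```

View pics/g2.png

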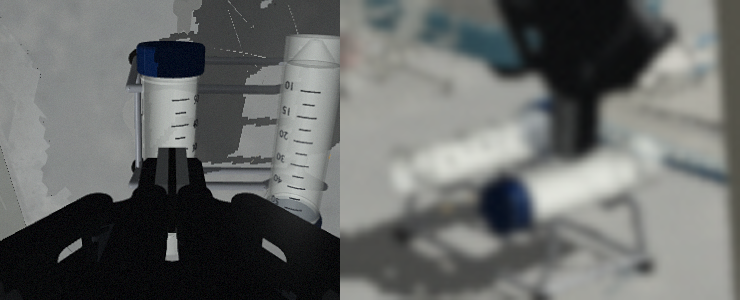

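The shut fingers end just above the tube: their tip shows at about (322,250) in the full frame, and the tube below hasn't moved. So the tips reach less far than stated, roughly 25 mm behind the reported TCP. I'll check for a tool setting before going lower.

```bash
python3 - <<'E'
import cell
for n in dir(cell):
    v=getattr(cell,n)
    if not n.startswith('__') and not callable(v): print(n,str(v)[:150])
from h import *
p=snapshot('wrist'); s=sense(); Q=R.from_rotvec(s['tool_rot'])
for z in (-.03,-.02,-.01,0,.014): print(z,proj(p,s['position']+Q.apply([[.011,0,z],[0,0,z]])).round(0).tolist())
g=p['image'][225:275,322].mean(1); print(g.round())
E
```

```text
tcp_to_tips 0.014
-0.03 [[318.0, 253.0], [318.0, 274.0]]
-0.02 [[318.0, 244.0], [318.0, 264.0]]
-0.01 [[318.0, 237.0], [318.0, 256.0]]
0 [[319.0, 230.0], [319.0, 248.0]]
0.014 [[319.0, 221.0], [319.0, 238.0]]
[142.  61. 146. 175. 171. 168. 172. 172. 176. 183. 187. 182. 179. 185.
 182. 182. 185. 182. 182. 182. 182. 175. 111.   0.   2.   7.  11.  13.
   3.   8.  13.   4.   4.   8.   3.   0.   8.  12.   7.  10.  12.  11.
  13.   8.   5.  10.   6.   9.  13.   8.]
```

Emit:
{"fn": "send_rows", "kwargs": {"targets": "0 0 0 0 0 0 0.6;0 0 0 0 0 0 0.6;0 0 0 0 0 0 0.6;0 0 0 0 0 0 0.6;0 0 0 0 0 7 0.6;0 0 0 0 0 7 0.6;0 0 0 0 0 6 0.6;0 0 0 0 0 0 0.6"}}

```text
clock: 8.15
position: [0.4786, -0.1122, 0.0287]
tool_rot: [-2.361, -2.071, 0.001]
ft_force: [0.2, -0.6, 0.2]
width: 0.0513
grasp_force: 0.0
```

```bash
python3 - <<'E'
from h import *
s=sense(); print(s['clock'],s['position'],s['ft_force'],s['width'])
p=snapshot('wrist'); im=p['image'].mean(2)
for c in (254,258,262,266,374,378,382,386): print(c,im[235:275:3,c].round(0).tolist())
E
```

```text
8.15 [ 0.47864317 -0.11215061  0.02870876] [ 0.20512192 -0.57588723  0.153126  ] 0.05127922053041356
254 [137.0, 141.0, 138.0, 141.0, 142.0, 103.0, 48.0, 48.0, 46.0, 48.0, 47.0, 46.0, 53.0, 29.0]
258 [141.0, 137.0, 136.0, 138.0, 137.0, 98.0, 45.0, 49.0, 51.0, 48.0, 15.0, 3.0, 7.0, 8.0]
262 [135.0, 136.0, 137.0, 141.0, 139.0, 97.0, 39.0, 17.0, 3.0, 7.0, 7.0, 7.0, 9.0, 8.0]
266 [137.0, 137.0, 138.0, 135.0, 141.0, 85.0, 8.0, 4.0, 9.0, 12.0, 15.0, 6.0, 2.0, 2.0]
374 [64.0, 66.0, 72.0, 63.0, 66.0, 66.0, 71.0, 50.0, 54.0, 38.0, 28.0, 27.0, 20.0, 20.0]
378 [63.0, 68.0, 66.0, 66.0, 66.0, 40.0, 13.0, 16.0, 14.0, 17.0, 21.0, 17.0, 16.0, 19.0]
382 [66.0, 66.0, 68.0, 67.0, 69.0, 61.0, 53.0, 24.0, 20.0, 5.0, 17.0, 17.0, 13.0, 21.0]
386 [68.0, 72.0, 68.0, 67.0, 68.0, 52.0, 51.0, 53.0, 53.0, 51.0, 44.0, 14.0, 19.0, 14.0]
```

Emit:
{"fn": "send_rows", "kwargs": {"targets": "0 0 0 0 0 5 0.6;0 0 0 0 0 4 0.6;0 0 0 0 0 0 0.6"}}

```text
clock: 8.57
position: [0.4788, -0.1122, 0.02]
tool_rot: [-2.362, -2.071, 0.0]
ft_force: [-0.2, 0.1, -0.2]
width: 0.0509
grasp_force: 0.0
```

Emit:
{"fn": "send_rows", "kwargs": {"newtons": 20, "targets": "0 0 0 0 0 4 0.6;0 0 0 0 0 4 0.6;0 0 0 0 0 0 0.4;0 0 0 0 0 0 0.2;0 0 0 0 0 0 0.2;0 0 0 0 0 0 0.2"}}

```text
clock: 9.32
position: [0.478, -0.1122, 0.0123]
tool_rot: [-2.361, -2.07, 0.002]
ft_force: [-4.8, -0.5, 3.4]
width: 0.0283
grasp_force: 21.1
```

The tube is held, with the opening at 28.3 mm. So the real grasp point is about 43 mm behind the reported TCP, and I'll use that offset. I'll lift and go beside the sloping rack to measure it from close by.

```bash
python3 - <<'E'
from h import *
plan([.49,.02,.25],rot([0,1,0],[0,0,-1]))
E
```

```text
turn [-0.0018  0.     -0.1312] shift@start-axes [ 132.6   -5.8 -237.7] shift@end-axes [ 132.2   12.  -237.7] rows 4.5
```

Emit:
{"fn": "send_rows", "kwargs": {"targets": "0 0 0 0 0 -10 0.2;0 0 0 0 0 -20 0.2;0 0 0 0 0 -40 0.2;0 0 0 0 0 -40 0.2"}}

```text
clock: 9.82
position: [0.4793, -0.1123, 0.1243]
tool_rot: [2.362, 2.071, 0.001]
ft_force: [0.8, -0.0, -0.3]
width: 0.0284
grasp_force: 21.0
```

Emit:
{"fn": "send_rows", "kwargs": {"targets": "0 0 -0.131 0 0 0 0.2;0 0 0 33 3 -32 0.2;0 0 0 33 3 -32 0.2;0 0 0 33 3 -32 0.2;0 0 0 33 3 -32 0.2;0 0 0 0 0 0 0.2;0 0 0 0 0 0 0.2"}}

```text
clock: 10.7
position: [0.4909, 0.0196, 0.2502]
tool_rot: [2.221, 2.222, -0.0]
ft_force: [-0.2, 0.1, -0.0]
width: 0.0283
grasp_force: 21.0
```

```bash
python3 - <<'E'
from h import *
s=sense(); print(s['clock'],s['position'],s['width'],s['grasp_force'])
for c in ('wrist','wrist','scene','top'):
    p=snapshot(c)
    print(c,[(n,np.round(d['location'],4).tolist(),round(d['confidence'],2)) for n in ('slant_bed','groove_1','tube_a_cap','tube_a_centre') for d in pinpoint(p,n)])
    if c=='wrist': save(p,'w5.png')
E
```

```text
10.7 [0.49092471 0.01960198 0.25023064] 0.028297574207279973 20.971646098187193
wrist [('tube_a_cap', [0.4943, 0.0707, 0.2903], 0.71), ('tube_a_centre', [0.4937, 0.0215, 0.2949], 0.58)]
wrist [('groove_1', [0.7033, -0.0946, 0.0011], 0.29), ('tube_a_cap', [0.4949, 0.0681, 0.2929], 0.71), ('tube_a_centre', [0.4894, 0.0175, 0.2895], 0.88), ('tube_a_centre', [0.7052, -0.0931, 0.0023], 0.45)]
scene [('slant_bed', [0.5545, -0.1159, 0.0561], 0.6), ('slant_bed', [0.4846, 0.1117, 0.0681], 0.48), ('groove_1', [0.4526, 0.111, 0.0639], 0.68), ('groove_1', [0.5254, 0.1163, 0.0673], 0.46), ('tube_a_cap', [0.4929, 0.0726, 0.2893], 0.67), ('tube_a_cap', [0.4836, 0.1153, 0.0637], 0.31), ('tube_a_centre', [0.4885, 0.0223, 0.2924], 0.89), ('tube_a_centre', [0.5121, -0.1137, 0.056], 0.43), ('tube_a_centre', [0.6726, -0.0038, -0.0007], 0.17)]
top [('slant_bed', [0.491, 0.1122, 0.064], 0.58), ('groove_1', [0.4507, 0.1095, 0.0663], 0.62), ('groove_1', [0.5229, 0.1115, 0.0653], 0.48), ('tube_a_cap', [0.4922, 0.0755, 0.2977], 0.36)]
```

View pics/w5.png

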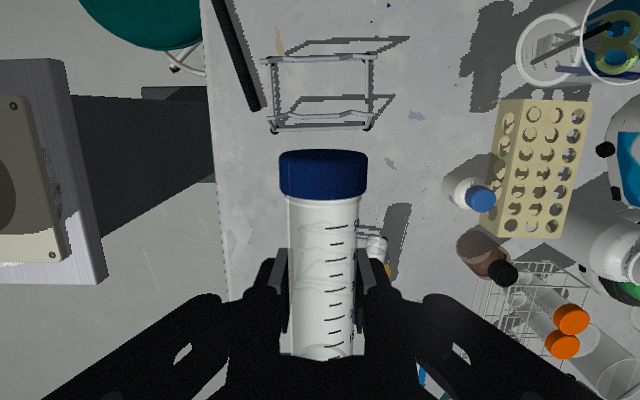

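The held tube's cap is at (323,172), and its centre is where the 43 mm offset predicts. Next is the pose over the near groove.

```bash
cat >> h.py <<'E'
YAW=np.radians(92.45); CEN=np.array([.4885,.1122,.067])
def place(side,cap,above,off=np.array([.001,0,-.043]),up=0):   # side +1 near groove, -1 far; cap +1: cap at tool +x
    M=R.from_euler('z',YAW)*R.from_euler('y',-np.radians(20)); C=CEN+M.apply([0,.036*side,0])
    Q=rot(M.apply([cap,0,0]),M.apply([0,0,-1])); return C+M.apply([0,0,above])-Q.apply(off),Q
E
python3 - <<'E'
from h import *
p,Q=place(1,1,.08); print(p,Q.as_rotvec()); plan(p,Q); p2,_=place(1,1,0); print(p2)
E
```

```text
[0.45311404 0.09707908 0.10142661] [-1.98478176 -2.07151985 -0.34997057]
turn [ 0.0074  0.349  -0.0423] shift@start-axes [ 77.4 -37.9 149. ] shift@end-axes [ 23.2 -34.6 167. ] rows 2.9
[0.45194439 0.12441568 0.0262512 ]
```

Emit:
{"fn": "send_rows", "kwargs": {"targets": "0.004 0.1745 -0.021 0 0 0 0.2;0.004 0.1745 -0.021 0 0 0 0.2;0 0 0 6 -9 42 0.2;0 0 0 6 -9 42 0.2;0 0 0 6 -9 42 0.2;0 0 0 5 -8 41 0.2;0 0 0 0 0 0 0.2;0 0 0 0 0 0 0.2"}}

```text
clock: 12.7
position: [0.4537, 0.0964, 0.1024]
tool_rot: [-1.985, -2.072, -0.351]
ft_force: [-0.2, -0.1, -0.5]
width: 0.0283
grasp_force: 21.0
```

```bash
python3 - <<'E'
from h import *
s=sense(); print(s['clock'],s['position'],s['tool_rot'],s['q'],s['grasp_force'])
p,Q=place(1,1,.08); plan(p,Q); p,Q=place(1,1,0.0); plan(p,Q)
for c in ('scene','top'):
    P=snapshot(c); print([(n,np.round(d['location'],4).tolist(),round(d['confidence'],2)) for n in ('groove_1','tube_a_cap','tube_a_centre') for d in pinpoint(P,n)])
M=R.from_euler('z',YAW)*R.from_euler('y',-np.radians(20));print(CEN+M.apply([0,.036,.08]),CEN+M.apply([.0505,.036,.08]))
E
```

```text
12.7 [0.45365495 0.09643302 0.10242079] [-1.98525174 -2.07236978 -0.35056403] [-0.20834957  0.19610515 -0.40277465  1.06106297  0.33743387  1.30431826] 20.994437226327136
turn [0.0009 0.0005 0.0003] shift@start-axes [ 0.3 -0.5  1.2] shift@end-axes [ 0.3 -0.5  1.2] rows 0.0
turn [0.0009 0.0005 0.0003] shift@start-axes [ 0.3 -0.6 81.2] shift@end-axes [ 0.3 -0.5 81.2] rows 1.4
[('groove_1', [0.4518, 0.1094, 0.0631], 0.65), ('groove_1', [0.5243, 0.116, 0.0653], 0.45), ('tube_a_cap', [0.4529, 0.1315, 0.1581], 0.76), ('tube_a_centre', [0.4498, 0.0862, 0.1454], 0.77)]
[('groove_1', [0.4562, 0.0795, 0.1446], 0.59), ('groove_1', [0.5223, 0.1129, 0.0643], 0.51), ('groove_1', [0.453, 0.1108, 0.0692], 0.49), ('tube_a_cap', [0.4498, 0.1378, 0.1633], 0.72), ('tube_a_centre', [0.4551, 0.0799, 0.1443], 0.74)]
[0.45370255 0.08332449 0.14217541] [0.45167399 0.13073559 0.15944743]
```

Emit:
{"fn": "send_rows", "kwargs": {"targets": "0 0 0 0 0 35 0.2;0 0 0 0 0 25 0.2;0 0 0 0 0 10 0.2;0 0 0 0 0 5 0.2;0 0 0 0 0 2 0.2;0 0 0 0 0 0 0.2"}}

```text
clock: 13.85
position: [0.4519, 0.123, 0.0294]
tool_rot: [-1.985, -2.071, -0.35]
ft_force: [0.1, -0.3, -0.0]
width: 0.0284
grasp_force: 21.0
```

Emit:
{"fn": "send_rows", "kwargs": {"targets": "0 0 0 0 0 1.5 0.2;0 0 0 0 0 0 0.2"}}

```text
clock: 14.1
position: [0.4515, 0.1236, 0.0277]
tool_rot: [-1.985, -2.071, -0.35]
ft_force: [0.1, 0.0, -0.6]
width: 0.0285
grasp_force: 21.0
```

Emit:
{"fn": "send_rows", "kwargs": {"targets": "0 0 0 0 0 1.5 0.2;0 0 0 0 0 0 0.2"}}

```text
clock: 14.35
position: [0.4518, 0.1239, 0.0267]
tool_rot: [-1.986, -2.072, -0.35]
ft_force: [-2.5, -3.9, 8.6]
width: 0.0282
grasp_force: 21.7
```

Contact came at the predicted height, so I'll release and back off along the tool axis.

Emit:
{"fn": "send_rows", "kwargs": {"targets": "0 0 0 0 0 0 0.4;0 0 0 0 0 0 0.5;0 0 0 0 0 0 0.55;0 0 0 0 0 0 0.55;0 0 0 0 0 -20 0.55;0 0 0 0 0 -40 0.55;0 0 0 0 0 -50 0.55;0 0 0 0 0 -50 0.55"}}

```text
clock: 15.35
position: [0.4536, 0.0692, 0.178]
tool_rot: [-1.985, -2.071, -0.349]
ft_force: [1.1, -0.9, -0.7]
width: 0.0468
grasp_force: 0.0
```

```bash
python3 - <<'E'
from h import *
s=sense(); print(s['clock'],s['position'],s['q'])
M=R.from_euler('z',YAW)*R.from_euler('y',-np.radians(20));print('want',CEN+M.apply([0,.036,0]),CEN+M.apply([.0505,.036,0]))
for c in ('wrist','scene','top'):
    P=snapshot(c); print(c,[(n,np.round(d['location'],4).tolist(),round(d['confidence'],2)) for n in ('groove_1','tube_a_cap','tube_a_centre') for d in pinpoint(P,n)])
y=np.radians(-97.5); plan([.551,-.119,.13],rot([np.cos(y),np.sin(y),0],[0,0,-1]))
E
```

```text
15.35 [0.45358843 0.06916108 0.17797402] [-0.26716246  0.14769383 -0.25710171  1.27723895  0.3316323   1.24233145]
want [0.45253291 0.11066109 0.067     ] [0.45050435 0.15807219 0.08427202]
wrist [('tube_a_cap', [0.4544, 0.1562, 0.085], 0.65), ('tube_a_centre', [0.4514, 0.1069, 0.0665], 0.92)]
scene [('groove_1', [0.4525, 0.1108, 0.0647], 0.59), ('groove_1', [0.5257, 0.1137, 0.0664], 0.47), ('groove_1', [0.4059, 0.3443, -0.0004], 0.31), ('tube_a_cap', [0.4521, 0.1602, 0.0825], 0.7), ('tube_a_centre', [0.4497, 0.1083, 0.0704], 0.98)]
top [('groove_1', [0.5231, 0.1103, 0.0646], 0.69), ('groove_1', [0.4537, 0.1094, 0.0677], 0.54), ('tube_a_cap', [0.4486, 0.1619, 0.088], 0.88), ('tube_a_centre', [0.4527, 0.1103, 0.0684], 0.74)]
turn [ 0.5161 -0.0475 -2.9251] shift@start-axes [-196.8   89.3  -22.9] shift@end-axes [ 174.5 -121.2   46. ] rows 16.5
```

Tube A is seated within about 2 mm. On to tube B.

```bash
python3 - <<'E'
from h import *
y=np.radians(82.5); plan([.551,-.119,.16],rot([np.cos(y),np.sin(y),0],[0,0,-1]))
E
```

```text
turn [-0.032  -0.3484  0.1718] shift@start-axes [-186.6   89.3  -51.1] shift@end-axes [-174.5  121.2   16. ] rows 3.6
```

Emit:
{"fn": "send_rows", "kwargs": {"targets": "-0.0107 -0.1161 0.0573 0 0 0 0.55;-0.0107 -0.1161 0.0573 0 0 0 0.55;-0.0107 -0.1161 0.0573 0 0 0 0.55;0 0 0 -44 30 4 0.55;0 0 0 -44 30 4 0.55;0 0 0 -44 30 4 0.55;0 0 0 -43 31 4 0.55;0 0 0 0 0 0 0.55"}}

```text
clock: 16.95
position: [0.5518, -0.1226, 0.1591]
tool_rot: [-2.366, -2.067, 0.0]
ft_force: [-0.1, 0.9, -0.3]
width: 0.0474
grasp_force: 0.0
```

```bash
python3 - <<'E'
from h import *
s=sense(); print(s['clock'],s['position'],s['tool_rot'])
for c in ('wrist','wrist','scene','top'):
    P=snapshot(c); print(c,[(n,np.round(d['location'],4).tolist(),round(d['confidence'],2)) for n in ('tube_b_cap','tube_b_centre') for d in pinpoint(P,n)])
    for d in masks_of(P,'tube_b_centre'):
        f=axisfit(P,d['region'])
        if f[1][1]<0: print(c,f)
E
```

```text
16.95 [ 0.55184318 -0.12263982  0.15909491] [-2.36571842e+00 -2.06670893e+00  3.37828085e-04]
wrist [('tube_b_cap', [0.5399, -0.1676, 0.0576], 0.92), ('tube_b_centre', [0.5474, -0.1171, 0.0602], 0.56)]
wrist ('mid', array([ 0.5509, -0.1203]), 'len', np.float64(0.1225), 'yaw', np.float64(81.69))
wrist ('mid', array([ 0.6672, -0.0042]), 'len', np.float64(0.0628), 'yaw', np.float64(22.07))
wrist [('tube_b_cap', [0.5446, -0.1698, 0.0566], 0.74), ('tube_b_centre', [0.5459, -0.1161, 0.0582], 0.94)]
wrist ('mid', array([ 0.5508, -0.1203]), 'len', np.float64(0.1232), 'yaw', np.float64(81.62))
scene [('tube_b_cap', [0.5426, -0.1677, 0.0543], 0.65), ('tube_b_centre', [0.5516, -0.1177, 0.0558], 0.74)]
scene ('mid', array([ 0.5531, -0.1255]), 'len', np.float64(0.1698), 'yaw', np.float64(91.25))
top [('tube_b_centre', [0.5514, -0.122, 0.0554], 0.51), ('tube_b_centre', [0.4861, 0.1134, 0.0644], 0.32)]
top ('mid', array([ 0.5565, -0.0945]), 'len', np.float64(0.0663), 'yaw', np.float64(86.13))
```

Emit:
{"fn": "send_rows", "kwargs": {"newtons": 20, "targets": "0 0 0 4 -2.7 50 0.55;0 0 0 0 0 40 0.55;0 0 0 0 0 30 0.55;0 0 0 0 0 15 0.55;0 0 0 0 0 7 0.55;0 0 0 0 0 5 0.55;0 0 0 0 0 0 0.55;0 0 0 0 0 0 0.55"}}

```text
clock: 18.75
position: [0.5493, -0.1157, 0.0143]
tool_rot: [2.361, 2.069, 0.002]
ft_force: [-0.9, -0.5, 0.5]
width: 0.0473
grasp_force: 0.0
```

Emit:
{"fn": "send_rows", "kwargs": {"newtons": 20, "targets": "0 0 0 0 0 0 0.2;0 0 0 0 0 0 0.2;0 0 0 0 0 0 0.2;0 0 0 0 0 0 0.2"}}

```text
clock: 19.25
position: [0.5496, -0.1157, 0.0141]
tool_rot: [2.361, 2.069, 0.002]
ft_force: [2.7, -0.4, 5.6]
width: 0.0283
grasp_force: 22.3
```

Emit:
{"fn": "send_rows", "kwargs": {"targets": "0 0 0 0 0 -10 0.2;0 0 0 0 0 -20 0.2;0 0 0 0 0 -50 0.2;0 0 0 0 0 -50 0.2;0 0 0 30 0 -50 0.2;0 0 0 45 0 -30 0.2;0 0 0 45 0 0 0.2;0 0 0 0 0 0 0.2"}}

```text
clock: 20.25
position: [0.5638, 0.006, 0.2242]
tool_rot: [2.359, 2.075, 0.001]
ft_force: [-0.5, -0.1, -1.6]
width: 0.0281
grasp_force: 21.9
```

```bash
python3 - <<'E'
from h import *
s=sense(); print(s['clock'],s['position'],s['tool_rot'],s['q'],s['width'],s['grasp_force'])
Q=R.from_rotvec(s['tool_rot'])
for c in ('wrist','wrist','scene','top'):
    P=snapshot(c)
    for n in ('tube_b_cap','tube_b_centre'):
        for d in pinpoint(P,n):
            if d['location'][2]>.15: print(c,n,np.round(d['location'],4),(1000*Q.inv().apply(np.array(d['location'])-s['position'])).round(1),round(d['confidence'],2))
p,T=place(-1,-1,.08,off=np.array([-.0025,0,-.041])); plan(p,T); print(p)
E
```

```text
20.25 [0.56384694 0.00602976 0.22422799] [2.35861044e+00 2.07453361e+00 1.01139176e-03] [-1.38221170e-01  2.78577410e-01  8.51001165e-02  1.37655257e+00
  1.89648393e-04  1.56056067e+00] 0.02812114622766224 21.92482491256669
wrist tube_b_centre [0.5612 0.0057 0.2657] [ -0.7  -2.6 -41.5] 0.9
wrist tube_b_centre [0.5632 0.0022 0.2672] [ -3.9  -0.1 -43. ] 0.79
scene tube_b_cap [ 0.5598 -0.0468  0.2636] [-52.9   2.8 -39.4] 0.84
scene tube_b_centre [0.5637 0.0022 0.2661] [ -3.8   0.4 -41.9] 0.67
turn [ 0.5159 -0.0467  2.9241] shift@start-axes [ 89.  -51.5 120.8] shift@end-axes [-49.4  35.1 146.6] rows 16.5
[0.52513772 0.09806523 0.10279296]
```

Emit:
{"fn": "send_rows", "kwargs": {"targets": "0 0 -0.1744 0 0 0 0.2;0 0 -0.1744 0 0 0 0.2;0 0 -0.1744 0 0 0 0.2;0 0 -0.1744 0 0 0 0.2;0 0 -0.1744 0 0 0 0.2;0 0 -0.1744 0 0 0 0.2;0 0 -0.1744 0 0 0 0.2;0 0 -0.1744 0 0 0 0.2"}}

```text
clock: 21.85
position: [0.5644, 0.0033, 0.2236]
tool_rot: [0.472, 3.105, -0.0]
ft_force: [0.0, -0.2, -1.4]
width: 0.028
grasp_force: 21.9
```

Emit:
{"fn": "send_rows", "kwargs": {"targets": "0 0 -0.1744 0 0 0 0.2;0 0 -0.1744 0 0 0 0.2;0 0 -0.1744 0 0 0 0.2;0 0 -0.1744 0 0 0 0.2;0 0 -0.1744 0 0 0 0.2;0 0 -0.1744 0 0 0 0.2;0 0 -0.1744 0 0 0 0.2;0 0 -0.1744 0 0 0 0.2"}}

```text
clock: 22.85
position: [0.5644, 0.0034, 0.2237]
tool_rot: [-1.633, 2.683, -0.001]
ft_force: [-0.9, 0.6, -0.1]
width: 0.0281
grasp_force: 21.9
```

Emit:
{"fn": "send_rows", "kwargs": {"targets": "0 0 -0.1744 0 0 0 0.2;0 0 -0.1744 0 0 0 0.2;0 0 -0.1744 0 0 0 0.2;0 -0.1745 0 0 0 0 0.2;0 -0.1745 0 0 0 0 0.2;0 0 0 0 0 0 0.2;0 0 0 0 0 0 0.2"}}

```text
clock: 23.72
position: [0.5644, 0.0031, 0.2236]
tool_rot: [-2.076, 1.994, 0.363]
ft_force: [0.9, 1.0, 0.6]
width: 0.0283
grasp_force: 21.9
```

```bash
python3 - <<'E'
from h import *
s=sense(); print(s['clock'],s['position'],s['q'],s['width'],s['grasp_force'])
p,T=place(-1,-1,.08,off=np.array([-.0027,0,-.0415])); plan(p,T); print(p)
E
```

```text
23.725 [0.56439191 0.00312441 0.22359297] [-0.32636403  0.33074217  0.10916771  1.47714011  0.32311164 -1.95814852] 0.02825039142118259 21.93088396685198
turn [-0.0017 -0.0024 -0.0023] shift@start-axes [-49.5  35.5 146.9] shift@end-axes [-49.2  35.2 147. ] rows 2.6
[0.52513844 0.09804832 0.10225471]
```

Emit:
{"fn": "send_rows", "kwargs": {"targets": "0 0 0 -12.3 8.8 36.7 0.2;0 0 0 -12.3 8.8 36.7 0.2;0 0 0 -12.3 8.8 36.7 0.2;0 0 0 -12.3 8.8 36.7 0.2;0 0 0 0 0 0 0.2;0 0 0 0 0 0 0.2"}}

```text
clock: 24.48
position: [0.5262, 0.0987, 0.1037]
tool_rot: [-2.077, 1.99, 0.361]
ft_force: [0.4, -0.2, 0.3]
width: 0.0276
grasp_force: 21.9
```

```bash
python3 - <<'E'
from h import *
s=sense(); print(s['clock'],s['position'],s['grasp_force'])
o=np.array([-.0027,0,-.0415])
p,T=place(-1,-1,0,off=o); plan(p,T); print(p)
M=R.from_euler('z',YAW)*R.from_euler('y',-np.radians(20));print('want',CEN+M.apply([0,-.036,.08]),CEN+M.apply([.0505,-.036,.08]))
for c in ('scene','top'):
    P=snapshot(c); print([(n,np.round(d['location'],4).tolist(),round(d['confidence'],2)) for n in ('groove_1','tube_a_cap','tube_a_centre') for d in pinpoint(P,n)])
E
```

```text
24.475 [0.52617611 0.09867227 0.10372603] 21.928341714665294
turn [-0.0033 -0.0017  0.0006] shift@start-axes [ 0.9  1.3 81.2] shift@end-axes [ 1.   1.1 81.2] rows 1.4
[0.5239688  0.12538492 0.0270793 ]
want [0.52563673 0.08640231 0.14217541] [0.52360817 0.13381341 0.15944743]
[('groove_1', [0.5252, 0.1139, 0.0656], 0.62), ('tube_a_cap', [0.4504, 0.1596, 0.0799], 0.9), ('tube_a_cap', [0.5131, -0.116, 0.0552], 0.66), ('tube_a_centre', [0.4512, 0.1074, 0.0682], 0.76)]
[('groove_1', [0.4518, 0.1135, 0.0645], 0.63), ('groove_1', [0.5234, 0.1114, 0.0648], 0.58), ('tube_a_cap', [0.4491, 0.1622, 0.0866], 0.85), ('tube_a_centre', [0.451, 0.1081, 0.0679], 0.73)]
```

Emit:
{"fn": "send_rows", "kwargs": {"targets": "0 0 0 1 1.2 35 0.2;0 0 0 0 0 25 0.2;0 0 0 0 0 10 0.2;0 0 0 0 0 5 0.2;0 0 0 0 0 2 0.2;0 0 0 0 0 0 0.2;0 0 0 0 0 0 0.2"}}

```text
clock: 25.75
position: [0.5236, 0.1235, 0.0302]
tool_rot: [-2.075, 1.992, 0.363]
ft_force: [-0.4, 0.3, -0.5]
width: 0.028
grasp_force: 21.9
```

Emit:
{"fn": "send_rows", "kwargs": {"targets": "0 0 0 0 0 1.5 0.2;0 0 0 0 0 0 0.2"}}

```text
clock: 26.0
position: [0.5233, 0.1242, 0.0283]
tool_rot: [-2.075, 1.992, 0.364]
ft_force: [0.3, -0.3, -0.4]
width: 0.0282
grasp_force: 21.9
```

Emit:
{"fn": "send_rows", "kwargs": {"targets": "0 0 0 0 0 1 0.2;0 0 0 0 0 0 0.2"}}

```text
clock: 26.25
position: [0.5235, 0.1243, 0.0278]
tool_rot: [-2.075, 1.992, 0.363]
ft_force: [-1.6, -2.7, 5.8]
width: 0.0281
grasp_force: 22.4
```

Contact again at the expected height. I'll release and back off.

Emit:
{"fn": "send_rows", "kwargs": {"targets": "0 0 0 0 0 0 0.4;0 0 0 0 0 0 0.5;0 0 0 0 0 0 0.55;0 0 0 0 0 0 0.55;0 0 0 0 0 -20 0.55;0 0 0 0 0 -40 0.55;0 0 0 0 0 -50 0.55;0 0 0 0 0 -50 0.55"}}

```text
clock: 27.25
position: [0.5251, 0.0695, 0.1792]
tool_rot: [-2.076, 1.992, 0.365]
ft_force: [1.2, 0.9, -1.5]
width: 0.0468
grasp_force: 0.0
```

Emit:
{"fn": "send_rows", "kwargs": {"targets": "0 0 0 0 0 -50 0.55;0 0 0 0 0 -30 0.55;0 0 0 0 0 0 0.55;0 0 0 0 0 0 0.55"}}

```text
clock: 27.75
position: [0.526, 0.0428, 0.2521]
tool_rot: [-2.075, 1.993, 0.366]
ft_force: [0.1, -1.3, -0.6]
width: 0.0471
grasp_force: 0.0
```

```bash
python3 - <<'E'
from h import *
s=sense(); print(s['clock'],s['position'])
M=R.from_euler('z',YAW)*R.from_euler('y',-np.radians(20))
for g in (.036,-.036): print('want',CEN+M.apply([0,g,0]),CEN+M.apply([.0505,g,0]))
I=[]
for c in ('wrist','scene','top'):
    P=snapshot(c); I.append(P['image']); print(c,[(n,np.round(d['location'],4).tolist(),round(d['confidence'],2)) for n in ('tube_a_cap','tube_a_centre','bottle_near','bottle_far','dish') for d in pinpoint(P,n) if d['confidence']>.4])
w=cv2.resize(I[0],(480,300)); z=lambda i,x,y:cv2.resize(i[y:y+75,x:x+80],(320,300),interpolation=cv2.INTER_CUBIC)
a=np.hstack([w,z(I[1],285,185)]); b=np.hstack([z(I[2],265,185),np.zeros((300,480,3),np.uint8)])
save({'image':np.vstack([a,b])},'fin.png')
E
```

```text
27.75 [0.52604592 0.04275027 0.25205194]
want [0.45253291 0.11066109 0.067     ] [0.45050435 0.15807219 0.08427202]
want [0.52446709 0.11373891 0.067     ] [0.52243853 0.16115001 0.08427202]
wrist [('tube_a_cap', [0.4534, 0.1546, 0.0848], 0.72), ('tube_a_centre', [0.4558, 0.109, 0.0657], 0.81), ('bottle_near', [0.6717, -0.005, 0.0019], 0.9), ('dish', [0.405, 0.3449, 0.002], 0.66), ('dish', [0.6715, -0.0031, -0.0018], 0.61)]
scene [('tube_a_cap', [0.4495, 0.1613, 0.0797], 0.6), ('tube_a_cap', [0.4481, 0.1112, 0.0675], 0.53), ('tube_a_centre', [0.4471, 0.1112, 0.0679], 0.61), ('bottle_near', [0.6687, -0.0, -0.0012], 0.76), ('bottle_far', [0.7074, -0.0939, -0.0011], 0.77), ('dish', [0.4044, 0.3423, -0.0021], 0.92)]
top [('tube_a_cap', [0.4489, 0.1637, 0.0883], 0.89), ('tube_a_cap', [0.524, 0.1118, 0.0653], 0.53), ('tube_a_centre', [0.4518, 0.1109, 0.0689], 0.56), ('bottle_near', [0.6731, -0.0004, -0.0013], 0.5), ('bottle_far', [0.7051, -0.0929, 0.0001], 0.56), ('dish', [0.4048, 0.3408, 0.0005], 0.69)]
```

View pics/fin.png

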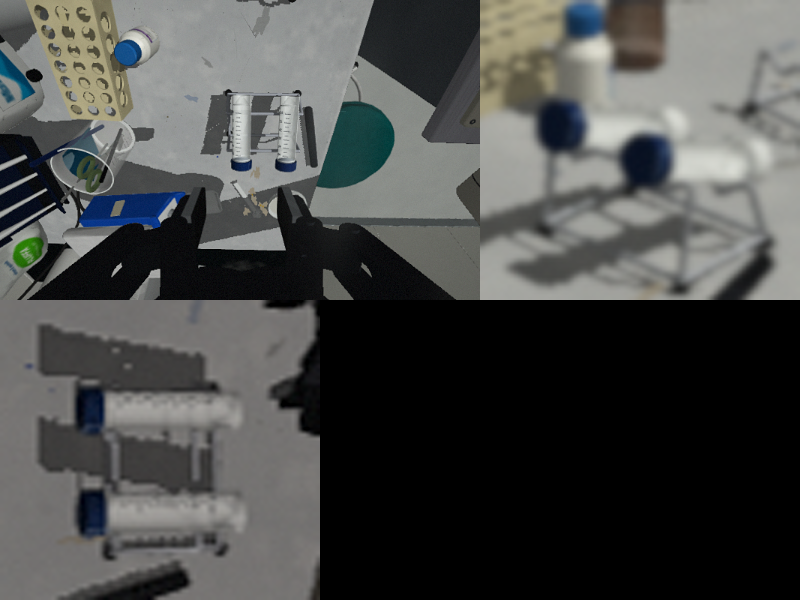

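Final views: both tubes lie in their grooves with caps at the raised end. Their middles are midway between the wires once the slope's parallax is allowed for, and the bystanders haven't moved.

```bash
python3 -c "
from cell import *
print(sign_off())"
```

```text
the job is handed in; nothing more can be done
None
```

Both tubes now lie in the sloping rack, one in each groove, with their caps at the raised end and their middles within about 2–3 mm of midway between the wires; the bottles and dish were not disturbed, and the job was handed in at about 28 s.

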